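Blow out the locating corner and hold a printed housing square in it

ROBOT

A 6-joint arm with a two-finger parallel gripper is mounted at the origin on the work surface. World frame = base frame: x ahead of the robot, y to its left, z up, the work surface at z = 0. Lengths are in m, angles in degrees, forces in N, time in s.
With the tool pointing down it reaches from about 0.35 to 0.8 m from the base axis. Payload 7.3 kg.
Tool frame: the origin (TCP) lies at the very end of the fingers, on their centre line; the grasp point (between the pads) lies 19 mm behind it; z points along the fingers, y is the line along which they close (so a half turn about z gives the same grasp; the last joint's range is limited). The gripper opens to 85 mm and grips with 20 to 120 N. Pads are 22 mm wide; open, the fingers measure 114 mm over their backs; the gripper's body (76 mm by 85 mm) begins 54 mm behind the grasp point. The pads swing forward as they close: fully open they stand 13 mm farther back than shut.
Start: joints at [-79.355, 19.595, 87.324, -0, 73.075, -8.365], TCP at [0.171, -0.496, 0.231] pointing down, gripper open.
Joint ranges: [-145.02, 145.02], [-44.19, 115.74], [2.07, 154.8], [-57.11, 237.11], [16.16, 152.29], [-177.93, 177.93]. Speed limits (degrees/s): [147.25, 147.25, 180, 180, 180, 180].

INTERFACE

Orientations are given as [roll, pitch, yaw] about the fixed x, y, z axes, in that order (R = Rz(yaw) Ry(pitch) Rx(roll)).
In Python, from cell import read_state, camera, sign_off gives the robot as it stands.
- The arm moves only by the tool move_arm, never from a script. Its argument "moves" is a list of rows, each an object of numbers: "tx", "ty", "tz": the shift along the tool's x, y, z in cm; "roll": the turn about the tool's z in degrees; "jaw": the opening, from -1 (shut) to 1 (fully open). A call has 1 to 12 rows; each row shifts and turns the commanded pose from where the row before left it, along the tool's axes as they then stand; what a row does not reach is not made up. A row lasts 1/8 s, in which the tool goes at most 62.5 mm and 10.7 degrees, less where a joint would pass 70% of its speed; a pose out of reach is approached as far as the arm can. A call with a gripper value outside its range is refused whole. The fingers move at their own pace and stop on an object; "squeeze" is the grip in N (left out, the last holds). Time passes only in rows, so rows that do not move let the fingers close. It gives the time, the measured TCP pose, the force, the opening and the grip force at its end, in the units of the state.
- read_state(): the state, without advancing time (a new reading comes with each control period).
- camera(name): name is "side" or "top"; returns a dict with "img" (384x512x3 uint8, blue, green, red), "z_map" (384x512 float32, m along the optical axis (not along the pixel's ray), 0 where there is no reading), "K" (3x3 intrinsics, pixels), "world_from_camera" (4x4, takes a point from camera to world coordinates). Camera axes: x right, y up, looking along -z (the intrinsics and any distortion apply to the point x, -y, -z); pixel columns grow to the right and rows downward; lengths in m; the calibration is good to about 2 mm. A picture is of the moment at which its call begins.
- sign_off(): hands the job in; it is judged then, once.
The state is a dict: "time_s": time; "joint_pos": joint angles; "qvel": joint speeds; "joint_efforts": joint torques, N m; "ee_pos": TCP position; "orientation": TCP orientation; "ft_force": force on the tool from outside, world axes, zero at the start; "torque": the same for the moment, N m; "finger_gap": opening from 0.0 (shut) to 1.0 (fully open); "finger_force": force on a finger pad.
Only numpy, scipy, OpenCV 4.12 (cv2) and the standard library are available. Lean on these libraries where they do the work, as an engineer would, in place of code of your own. Each camera call takes 0.05 s, during which the arm holds its last target. There are 200 camera calls.

TASK

Pick up the cordless air duster and, from the open side of the empty aluminium fixture and from roughly 7 cm away, hold its nozzle steadily aimed down into the corner where the two fences meet, for a second or more, without touching the fixture; then lay the duster back where it was, on its flat underside. Next take the printed pump housing (rectangular flange with a square neck), set it upright and flat on the fixture's plate and press it firmly into the corner so that its flange is flush against both fences at once. Finish while still holding it pressed there against both fences, do not let go, and leave everything else on the table where it lies.

Things in the scene. Friction and masses are not known exactly. Their poses are not given: they have to be found in the camera images.
- fixture: locating fixture, fixed to the table: aluminium plate 160 (its x) x 140 (its y) x 8 mm with a fence along its +x edge and one along its +y edge; its other two sides are open. Origin: centre of the plate's underside, on the table; z up. It stands turned by up to 0.35 rad. Friction on plate and fences eats part of a push, and a push at the neck bears down: a firm press is some 15 N by hand to each fence
- corner (a point): the corner at plate height (8 mm above the table) where the inner faces of the two fences meet, at (65, 55, 8) mm in the fixture's frame; axes as the fixture's, so the empty plate lies to its -x and -y
- back_fence: dark grey metal bar 15 x 140 x 20 mm on the plate, tops out 28 mm above the table; its inner face looks to the fixture's -x and passes through the corner point. Rigid, smooth (friction about 0.3, as the plate). Origin: centre of its underside
- side_fence: dark grey metal bar 145 x 15 x 20 mm on the plate, tops out 28 mm above the table; its inner face looks to the fixture's -y and passes through the corner point. Rigid, smooth (friction about 0.3, as the plate). Origin: centre of its underside
- housing: beige printed pump housing, about 0.15 to 0.31 kg, loose, standing upright on the table: flange 80 (x) x 60 (y) x 26 mm, on its middle a square neck 34 x 34 mm from 26 to 64 mm height, sides parallel to the flange's. Origin: centre of its underside; z up. It may go into the corner in any of its four quarter-turns
- duster: cordless air duster, grey barrel 104 (x) x 38 (y) x 36 mm (z) with a flat underside on which it lies, about 0.26 kg, loose; black nose and thin bent steel nozzle at its +x end, black cap to 60 mm behind its origin. It blows by itself while in the hand. Origin: centre of the barrel's underside; z up; its balance point is within 10 mm of the barrel's middle
- nozzle (a point): outlet of the duster's nozzle, at (111, 0, 4) mm in the duster's frame; this point's x axis is the direction of the air jet: forward and 40 degrees below the duster's +x axis, its y axis is the duster's y
- impeller_a: clay-red printed impeller, 80 mm across, 34 mm tall, lying behind the fixture's back fence; to be left alone; origin at the centre of its underside
- impeller_b: brown printed impeller, 90 mm across, 34 mm tall; to be left alone; origin at the centre of its underside
- impeller_c: beige printed impeller, 68 mm across, 34 mm tall; to be left alone; origin at the centre of its underside
- pot: grey-brown round pot, 100 mm across, 92 mm tall; to be left alone; origin at the centre of its underside
- screwdriver: screwdriver lying flat, 170 mm long; to be left alone; origin at the middle of its length
- sanding_block: cork sanding block 90 x 50 x 28 mm; to be left alone; origin at the centre of its underside
There are look-alikes about, which are no part of the job. Leave any pink look-alike of the duster alone.

How it is judged:
By the outcome, as a careful person would: the job done as asked, in the order asked, and still so for the second after the job is handed in, while the arm keeps its last pose, push and grip.
It also fails if it takes over 72 s, if anything falls off the work surface, if the arm or the gripper's body presses on something with over 40 N, if the wrist force passes 120 N, or if a joint passes its speed limit or range.

## Working session

There is one attempt and no reset: what is moved stays moved. The work goes in short steps, Python scripts to look and compute and a tool call to move; the robot and the scene stay as the last step left them, time stands still between calls to the robot, and variables do not carry over. Pictures are saved under pics/ and viewed, at most 10 in all, crops included, and the job is handed in when it is done.

Besides the shell and the picture viewer there is one more tool, called after ">>>" as name([rows], argument=value, ...), one row to a line, values as JSON. move_arm: Moves the arm, as the interface text tells. Its arguments: {"type":"object","properties":{"moves":{"type":"array","items":{"type":"object","properties":{"tx":{"type":"number"},"ty":{"type":"number"},"tz":{"type":"number"},"roll":{"type":"number"},"jaw":{"type":"number"}}}},"squeeze":{"type":"number"}},"required":["moves"]}

```bash
ls; mkdir -p pics; cat > h.py <<'E'
import numpy as np, cv2
from cell import read_state, camera, sign_off
def cloud(c):
    z=c["z_map"];K=np.array(c["K"]);h,w=z.shape
    u,v=np.meshgrid(np.arange(w),np.arange(h))
    P=np.stack([(u-K[0,2])/K[0,0]*z,-(v-K[1,2])/K[1,1]*z,-z],-1)
    T=np.array(c["world_from_camera"])
    return P@T[:3,:3].T+T[:3,3]
E
python3 - <<'E'
from h import *
s=read_state();print(s)
for n in("top","side"):
    c=camera(n);np.savez(n+"0.npz",**{k:np.array(v) for k,v in c.items()})
    print(c.keys(),c["K"],c["world_from_camera"])
    cv2.imwrite(f"pics/{n}0.png",cv2.resize(c["img"],(768,576)))
E
```

```text
pics
{'time_s': 0.0, 'joint_pos': array([-7.93534955e+01,  1.96363740e+01,  8.73784250e+01, -1.24408887e-03,
        7.30741585e+01, -8.36477700e+00]), 'qvel': array([-0.07754472,  0.11039663, -0.02298764, -0.0453879 ,  0.00163097,
        0.08035432]), 'joint_efforts': array([ 7.27479837e-04, -4.33676040e+01, -2.46012872e+01, -2.34929112e-04,
        7.85092008e-03, -1.06444739e-05]), 'ee_pos': array([ 0.1709631 , -0.49595156,  0.23061925]), 'orientation': array([-1.79911816e+02, -1.17641018e-02,  1.90116356e+01]), 'ft_force': array([-0.36903274,  0.99353249, -0.84318698]), 'torque': array([-0.02639295, -0.04038528,  0.01066832]), 'finger_force': 0.0, 'finger_gap': 1.0015980777886215}
dict_keys(['img', 'z_map', 'K', 'world_from_camera']) [[350.18016496   0.         255.50044565]
 [  0.         350.18016496 192.95783413]
 [  0.           0.           1.        ]] [[ 4.56654346e-03  9.97458505e-01 -7.11032913e-02  4.27775429e-01]
 [-9.99989246e-01  4.49742560e-03 -1.13214089e-03 -2.13937376e-02]
 [-8.09481792e-04  7.11076966e-02  9.97468315e-01  1.00289474e+00]
 [ 0.00000000e+00  0.00000000e+00  0.00000000e+00  1.00000000e+00]]
dict_keys(['img', 'z_map', 'K', 'world_from_camera']) [[397.14541488   0.         262.8245363 ]
 [  0.         397.14541488 194.31051724]
 [  0.           0.           1.        ]] [[-0.72694603  0.48286189 -0.48825595 -0.04442363]
 [-0.68661803 -0.50049071  0.52731843  0.5583594 ]
 [ 0.01025441  0.71857738  0.69537141  0.79974982]
 [ 0.          0.          0.          1.        ]]
```

View pics/top0.png

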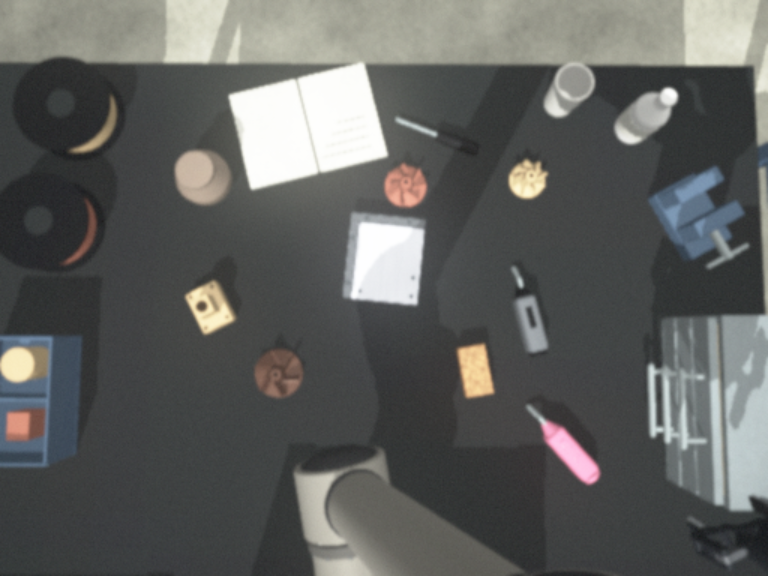

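View pics/side0.png

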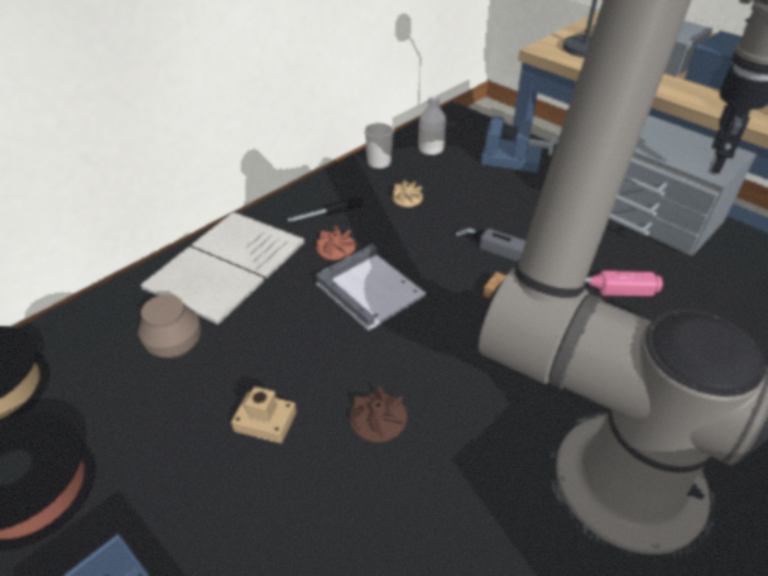

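Top view: fixture at (385,258), back fence on its upper edge and side fence on its left, corner near (357,222). Duster candidates are the grey one at (530,315) and the pink one at (570,450). The grey one fits, since pink is the look-alike. Housing is at (210,307), the only beige piece with a flange and square neck; the beige (528,180) is an impeller.

```bash
python3 - <<'E'
from h import *
c=np.load("top0.npz");P=cloud(c);im=c["img"]
def reg(u0,v0,u1,v1):
    s=2/3;sl=np.s_[int(v0*s):int(v1*s),int(u0*s):int(u1*s)]
    return P[sl].reshape(-1,3),im[sl].reshape(-1,3)
print("table z",np.median(reg(280,420,330,440)[0][:,2]))
def rect(Q,n):
    r=cv2.minAreaRect((Q[:,:2]*1000).astype(np.float32));print(n,len(Q),np.round(r[0],1),np.round(r[1],1),round(r[2],1),np.round(cv2.boxPoints(r)).tolist(),"z",np.percentile(Q[:,2],[5,50,95]).round(4))
Q,_=reg(490,255,560,365);rect(Q[Q[:,2]>.028],"duster top");rect(Q[Q[:,2]>.008],"duster all")
Q,_=reg(175,270,245,345);rect(Q[(Q[:,2]>.012)],"housing");rect(Q[Q[:,2]>.05],"neck");rect(Q[(Q[:,2]>.018)&(Q[:,2]<.034)],"flange")
Q,_=reg(335,206,435,312);rect(Q[Q[:,2]>.004],"fixture");
F=Q[Q[:,2]>.021];rect(F,"fences");rect(Q[(Q[:,2]>.004)&(Q[:,2]<.014)],"plate")
cr=cv2.hconcat([cv2.resize(im[165:250,320:390],(350,425),interpolation=2),cv2.resize(im[175:235,115:167],(368,425),interpolation=2)])
cv2.imwrite("pics/crop.png",cr)
d=np.load("side0.npz");cv2.imwrite("pics/crop2.png",cv2.hconcat([cv2.resize(im[135:210,220:290],(373,400),interpolation=2),cv2.resize(d["img"][140:200,300:360],(400,400),interpolation=2)]))
E
```

```text
table z 8.827809482270244e-05
duster top 599 [ 468.5 -180.8] [299.7 135.7] 80.0 [[376.0, -317.0], [509.0, -340.0], [561.0, -45.0], [428.0, -21.0]] z [0.0298 0.0352 0.039 ]
duster all 721 [ 411.2 -182.5] [169.2 276.3] 25.6 [[275.0, -94.0], [395.0, -344.0], [547.0, -271.0], [428.0, -21.0]] z [0.0167 0.0345 0.0389]
housing 663 [469.6 163.8] [ 95.  367.7] 1.8 [[417.0, 346.0], [428.0, -21.0], [523.0, -18.0], [512.0, 349.0]] z [0.0217 0.0271 0.066 ]
neck 193 [457.5 151.7] [348.8  41.9] 87.1 [[428.0, -21.0], [470.0, -24.0], [487.0, 325.0], [445.0, 327.0]] z [0.0555 0.0641 0.0677]
flange 422 [465.9 305. ] [80.6 61.1] 28.4 [[416.0, 313.0], [445.0, 259.0], [516.0, 297.0], [487.0, 351.0]] z [0.0223 0.0259 0.0293]
fixture 2836 [544.1 -23.6] [186.2 232.6] 89.3 [[427.0, -115.0], [659.0, -118.0], [661.0, 68.0], [429.0, 71.0]] z [0.0053 0.0086 0.0293]
fences 578 [534.  -17.9] [140.  210.7] 84.2 [[422.0, -77.0], [632.0, -98.0], [646.0, 41.0], [436.0, 62.0]] z [0.0246 0.0278 0.0315]
plate 2225 [559.6 -23.8] [186.2 201.5] 89.3 [[458.0, -116.0], [659.0, -118.0], [661.0, 68.0], [460.0, 70.0]] z [0.0051 0.008  0.0109]
```

View pics/crop.png

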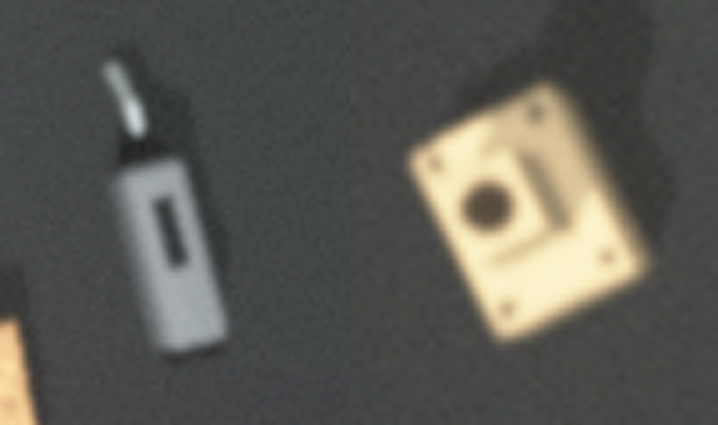

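The crop confirms a grey duster with black nose and steel nozzle pointing up-left, and a beige housing with flange and offset-looking square neck. The fits were contaminated by depth dropouts, so I'll refit without them.

```bash
cat >> h.py <<'E'
def comp(c,box,lo,hi,s=2/3):
    """largest connected blob of points with lo<z<hi in the (u0,v0,u1,v1) box of the enlarged picture"""
    P=cloud(c);u0,v0,u1,v1=[int(a*s) for a in box]
    m=np.zeros(P.shape[:2],np.uint8)
    m[v0:v1,u0:u1]=((P[...,2]>lo)&(P[...,2]<hi)&(c["z_map"]>0))[v0:v1,u0:u1]
    n,L,st,_=cv2.connectedComponentsWithStats(m,connectivity=4)
    return P[L==1+np.argmax(st[1:,4])]
def rect(Q,n):
    r=cv2.minAreaRect((Q[:,:2]*1000).astype(np.float32))
    b=cv2.boxPoints(r)
    print(n,len(Q),"c",np.round(r[0],1),"size",np.round(r[1],1),"ang",round(r[2],1),b.round().tolist(),"medz",np.median(Q[:,2]).round(4))
    return r
E
python3 - <<'E'
from h import *
from scipy.optimize import minimize
c=np.load("top0.npz")
def boxfit(Q,L,W,g,n):
    # rectangle of known size covering the points best
    def cost(p):
        a=p[2];d=Q[:,:2]*1000-p[:2];x=d@[np.cos(a),np.sin(a)];y=d@[-np.sin(a),np.cos(a)]
        return (np.maximum(abs(x)-L/2,0)**2+np.maximum(abs(y)-W/2,0)**2).mean()
    r=min((minimize(cost,g+np.array([0,0,da]),method="Nelder-Mead") for da in(-.05,0,.05)),key=lambda r:r.fun)
    print(n,len(Q),r.x[:2].round(1),np.degrees(r.x[2]).round(1),"cost",round(r.fun,2))
Q=comp(c,(490,255,560,365),.025,.045);r=rect(Q,"barrel")
boxfit(Q,104,36,np.array([*r[0],np.radians(11)]),"barrel")
Q=comp(c,(490,255,560,365),.006,.045);rect(Q,"duster all");k=Q[:,0]>.485;A=Q[k];
for x in np.arange(.40,.56,.012):
    B=Q[abs(Q[:,0]-x)<.006]
    if len(B):print(round(x,3),len(B),(B[:,1].min()*1e3).round(1),(B[:,1].max()*1e3).round(1),np.percentile(B[:,2]*1e3,[10,50,90]).round(1))
box=(175,270,245,345)
Q=comp(c,box,.016,.036);r=rect(Q,"flange");boxfit(Q,80,60,np.array([*r[0],np.radians(28)]),"flange")
Q=comp(c,box,.055,.075);rect(Q,"neck")
box=(335,206,435,312)
Q=comp(c,box,.004,.04);r=rect(Q,"fixture");boxfit(Q,160,140,np.array([*r[0],np.radians(-4)]),"fixture")
Q=comp(c,box,.02,.04);rect(Q,"fences")
# side: same
d=np.load("side0.npz")
Q=comp(d,(300,230,440,335),.004,.04);r=rect(Q,"fixture side");boxfit(Q,160,140,np.array([*r[0],np.radians(-4)]),"fixture s")
Q=comp(d,(220,380,305,450),.016,.036);r=rect(Q,"flange side")
E
```

```text
barrel 620 c [ 453.4 -289.4] size [152.3  39.1] ang 14.8 [[375.0, -290.0], [385.0, -328.0], [532.0, -289.0], [522.0, -251.0]] medz 0.035
barrel 620 [ 445.7 -288.8] 25.4 cost 24.66
duster all 711 c [ 461.5 -285.6] size [170.9  43.1] ang 17.9 [[374.0, -291.0], [387.0, -332.0], [549.0, -280.0], [536.0, -239.0]] medz 0.0344
0.4 64 -320.3 -282.5 [25.5 34.9 37. ]
0.412 82 -320.6 -279.3 [24.9 35.1 37.4]
0.424 64 -315.0 -276.8 [26.4 35.4 38.1]
0.436 65 -312.2 -273.5 [23.  35.6 38.4]
0.448 81 -311.0 -269.8 [24.3 35.3 38.2]
0.46 63 -306.9 -267.0 [29.1 35.2 37.9]
0.472 63 -305.0 -264.4 [26.8 35.3 38.5]
0.484 67 -302.7 -264.5 [29.  34.1 36.6]
0.496 36 -291.7 -268.0 [24.5 31.  33.5]
0.508 17 -284.4 -270.8 [25.  28.2 31.4]
0.52 13 -275.8 -268.0 [25.5 27.6 31.8]
0.532 14 -274.1 -265.2 [15.8 19.4 25.2]
0.544 8 -272.0 -263.7 [ 9.8 11.9 13.9]
flange 430 c [465.9 305. ] size [80.6 61.1] ang 28.4 [[416.0, 313.0], [445.0, 259.0], [516.0, 297.0], [487.0, 351.0]] medz 0.0259
flange 430 [465.8 305. ] 28.5 cost 0.0
neck 177 c [465.4 305. ] size [33.8 34.9] ang 28.7 [[442.0, 312.0], [459.0, 282.0], [489.0, 298.0], [472.0, 328.0]] medz 0.0641
fixture 2793 c [562.3 -21.4] size [140.7 167.8] ang 84.5 [[472.0, -83.0], [639.0, -99.0], [653.0, 41.0], [486.0, 57.0]] medz 0.0086
fixture 2793 [559.8 -21. ] -5.5 cost 0.02
fences 568 c [559.  -20.4] size [140.  160.4] ang 84.2 [[472.0, -82.0], [632.0, -98.0], [646.0, 41.0], [486.0, 57.0]] medz 0.0277
fixture side 1964 c [556.4 -19.2] size [142.4 163.7] ang 84.3 [[468.0, -82.0], [631.0, -98.0], [645.0, 44.0], [482.0, 60.0]] medz 0.0072
fixture s 1964 [556.  -18.6] -5.7 cost 0.01
flange side 566 c [462.7 306.7] size [80.5 61.4] ang 28.5 [[413.0, 314.0], [442.0, 260.0], [513.0, 299.0], [483.0, 353.0]] medz 0.024
```

```bash
cat >> h.py <<'E'
def go(x,y,z,yaw,base=None):
    """turn first, then shift in the tool axes: print roll deg and tx,ty,tz cm"""
    s=read_state() if base is None else None
    p,o=(s["ee_pos"],s["orientation"]) if s else base
    dr=(yaw-o[2]+180)%360-180
    a=np.radians(yaw);d=(np.array([x,y,z])-p)*100
    print("pose",np.round(p,4),np.round(o,2),"roll",round(-dr,1),"tx",round(d[0]*np.cos(a)+d[1]*np.sin(a),2),"ty",round(d[0]*np.sin(a)-d[1]*np.cos(a),2),"tz",round(-d[2],2))
E
python3 - <<'E'
from h import *
c=np.load("top0.npz")
d=np.load("side0.npz")
for n,c,b in(("top",c,(490,240,560,370)),("side",d,(450,220,560,265))):
    Q=comp(c,b,.006,.045)*1000
    if n=="side": print(rect(Q/1000,"side"))
    B=Q[(Q[:,2]>30)&(Q[:,0]<485)&(Q[:,0]>400)] if n=="top" else Q[(Q[:,2]>30)]
    vx,vy,x0,y0=cv2.fitLine(B[:,:2].astype(np.float32),cv2.DIST_HUBER,0,.01,.01).ravel()
    if vx<0:vx,vy=-vx,-vy
    a=np.degrees(np.arctan2(vy,vx));D=Q[:,:2]-[x0,y0];t=D@[vx,vy];w=D@[-vy,vx]
    k=abs(t)<40
    print(n,"yaw",a,"pt",x0,y0,"w",np.percentile(w[k],[1,50,99]).round(1),"t",t.min().round(1),t.max().round(1))
    for u in np.arange(-80,110,6):
        m=abs(t-u)<3
        if m.any():print(u,m.sum(),w[m].mean().round(1),(w[m].max()-w[m].min()).round(1),np.median(Q[m,2]).round(1),end=" | ")
    e=[x0+vx*t.max(),y0+vy*t.max()];print("tipend",e,"rear",x0+vx*t.min(),y0+vy*t.min())
go(.441,-.292,.15,13)
E
```

```text
top yaw 17.478714 pt 442.3667 -290.9925 w [-19.5   3.1  19.5] t -65.5 105.4
-68 1 -7.3 0.0 29.9 | -62 23 2.4 40.2 32.1 | -56 25 3.4 29.6 33.1 | -50 34 4.0 34.5 35.1 | -44 35 4.7 38.0 34.9 | -38 33 4.5 35.9 35.1 | -32 36 3.9 39.0 34.7 | -26 34 3.9 36.6 35.9 | -20 35 3.9 37.3 35.4 | -14 34 2.1 37.2 35.1 | -8 33 3.3 34.1 35.1 | -2 36 1.3 38.7 35.6 | 4 32 2.9 35.9 35.6 | 10 35 1.1 36.6 35.1 | 16 34 1.6 35.3 35.5 | 22 32 0.7 37.5 35.2 | 28 33 0.6 36.1 35.3 | 34 34 0.1 37.6 34.7 | 40 33 -0.6 36.6 34.5 | 46 27 -1.6 34.5 32.7 | 52 20 -1.4 23.2 32.0 | 58 18 -2.5 21.0 29.7 | 64 12 -3.0 12.9 28.9 | 70 7 -4.3 8.5 26.9 | 76 6 -4.7 4.9 28.9 | 82 7 -5.2 6.5 27.5 | 88 7 -5.4 6.7 24.4 | 94 6 -6.3 7.7 18.3 | 100 7 -6.6 7.6 12.5 | 106 2 -5.5 3.0 11.5 | tipend [np.float64(542.8614040038132), np.float64(-259.3476738604573)] rear 379.88343441287304 -310.66787356277274
side 466 c [ 467.8 -278.4] size [148.1  44. ] ang 17.1 [[391.0, -279.0], [403.0, -321.0], [545.0, -278.0], [532.0, -236.0]] medz 0.0304
((467.8192138671875, -278.3504333496094), (148.11334228515625, 43.982505798339844), 17.095930099487305)
s
[... 162 characters left out ...]
1.3 | -26 30 4.5 39.4 31.9 | -20 25 5.6 37.4 31.5 | -14 29 5.6 38.1 31.5 | -8 26 4.6 35.8 31.4 | -2 26 3.4 39.8 32.2 | 4 28 6.5 35.2 31.0 | 10 28 7.1 34.1 31.3 | 16 28 6.4 39.1 31.8 | 22 25 6.2 33.5 31.0 | 28 25 4.4 34.5 30.9 | 34 23 7.0 32.4 31.4 | 40 19 3.3 30.7 31.5 | 46 11 3.9 18.4 30.1 | 52 9 3.2 12.0 26.8 | 58 7 1.8 4.9 26.1 | 64 6 -1.4 10.0 24.1 | 70 4 -2.7 6.7 24.7 | 76 7 -1.1 11.2 22.2 | 82 4 -1.8 3.2 19.7 | 88 5 1.1 3.3 14.0 | 94 2 -2.5 6.1 11.7 | 100 1 -2.9 0.0 7.2 | tipend [np.float64(540.7635005152487), np.float64(-262.89444000272243)] rear 395.29331253510105 -296.5944568993259
pose [ 0.171  -0.496   0.2307] [-1.7992e+02 -1.0000e-02  1.9010e+01] roll 6.0 tx 30.9 ty -13.8 tz 8.07
```

```bash
python3 -c "
from h import *
go(.438,-.2905,.08,13.3)"
```

```text
pose [ 0.171  -0.496   0.2307] [-1.7992e+02 -1.0000e-02  1.9010e+01] roll 5.7 tx 30.72 ty -13.86 tz 15.07
```

>>> move_arm([
  {"roll": 5.7,"jaw": 1},
  {"tx": 5,"ty": -2.2,"tz": 1},
  {"tx": 5,"ty": -2.2,"tz": 1},
  {"tx": 5,"ty": -2.2,"tz": 2},
  {"tx": 5,"ty": -2.2,"tz": 2},
  {"tx": 5,"ty": -2.2,"tz": 2},
  {"tx": 4,"ty": -2.2,"tz": 2},
  {"tx": 1.7,"ty": -0.6,"tz": 2},
  {},
])

```text
validation failed for argument at $.mo...
```

```bash
python3 -c "
from h import *
go(.438,-.2905,.004,13.3)"
```

```text
pose [ 0.171  -0.496   0.2307] [-1.7992e+02 -1.0000e-02  1.9010e+01] roll 5.7 tx 30.72 ty -13.86 tz 22.67
```

>>> move_arm([
  {"roll": 5.7,"jaw": 1},
  {"tx": 5,"ty": -2.2,"tz": 1},
  {"tx": 5,"ty": -2.2,"tz": 1},
  {"tx": 5,"ty": -2.2,"tz": 2},
  {"tx": 5,"ty": -2.2,"tz": 2},
  {"tx": 5,"ty": -2.2,"tz": 2},
  {"tx": 4,"ty": -2.2,"tz": 2},
  {"tx": 1.7,"ty": -0.6,"tz": 2},
  {"tz": 0},
])

```text
validation failed for argument at $.mo...
```

```bash
python3 -c "
from h import *
go(.438,-.2905,.004,13.3)"
```

```text
pose [ 0.171  -0.496   0.2307] [-1.7992e+02 -1.0000e-02  1.9010e+01] roll 5.7 tx 30.72 ty -13.86 tz 22.67
```

Perhaps every row needs all its fields.

>>> move_arm([
  {"tx": 0,"ty": 0,"tz": 0,"roll": 5.7,"jaw": 1},
])

```text
time_s: 0.22
ee_pos: [0.171, -0.4961, 0.2309]
orientation: [-179.9, -0.0, 13.2]
ft_force: [-0.2, -0.5, -0.2]
finger_gap: 1.001
finger_force: 0.0
```

>>> move_arm([
  {"tx": 5,"ty": -2.2,"tz": 1,"roll": 0,"jaw": 1},
  {"tx": 5,"ty": -2.2,"tz": 1,"roll": 0,"jaw": 1},
  {"tx": 5,"ty": -2.2,"tz": 2,"roll": 0,"jaw": 1},
  {"tx": 5,"ty": -2.2,"tz": 2,"roll": 0,"jaw": 1},
  {"tx": 5,"ty": -2.2,"tz": 3,"roll": 0,"jaw": 1},
  {"tx": 4,"ty": -2.2,"tz": 3,"roll": 0,"jaw": 1},
  {"tx": 1.7,"ty": -0.6,"tz": 3,"roll": 0,"jaw": 1},
  {"tx": 0,"ty": 0,"tz": 0,"roll": 0,"jaw": 1},
])

```text
time_s: 1.23
ee_pos: [0.4375, -0.2894, 0.0791]
orientation: [-179.8, 0.2, 13.5]
ft_force: [-0.8, -0.1, -0.6]
finger_gap: 1.003
finger_force: 0.0
```

```bash
python3 -c "
from h import *
go(.438,-.2905,.004,13.3)"
```

```text
pose [ 0.4375 -0.2894  0.0791] [-1.7975e+02  1.7000e-01  1.3460e+01] roll 0.2 tx 0.02 ty 0.12 tz 7.51
```

>>> move_arm([
  {"tx": 0,"ty": 0.1,"tz": 2.5,"roll": 0,"jaw": 1},
  {"tx": 0,"ty": 0,"tz": 2.5,"roll": 0,"jaw": 1},
  {"tx": 0,"ty": 0,"tz": 1.5,"roll": 0,"jaw": 1},
  {"tx": 0,"ty": 0,"tz": 1.0,"roll": 0,"jaw": 1},
  {"tx": 0,"ty": 0,"tz": 0,"roll": 0,"jaw": -1},
  {"tx": 0,"ty": 0,"tz": 0,"roll": 0,"jaw": -1},
  {"tx": 0,"ty": 0,"tz": 0,"roll": 0,"jaw": -1},
  {"tx": 0,"ty": 0,"tz": 0,"roll": 0,"jaw": -1},
  {"tx": 0,"ty": 0,"tz": 0,"roll": 0,"jaw": -1},
  {"tx": 0,"ty": 0,"tz": 0,"roll": 0,"jaw": -1},
], squeeze=60)

```text
time_s: 2.48
ee_pos: [0.4388, -0.2929, 0.0073]
orientation: [179.9, -0.1, 13.3]
ft_force: [-1.4, 0.2, 6.0]
finger_gap: 0.431
finger_force: 61.3
```

>>> move_arm([
  {"tx": 0,"ty": 0,"tz": -0.5,"roll": 0,"jaw": -1},
  {"tx": 0,"ty": 0,"tz": -1,"roll": 0,"jaw": -1},
  {"tx": 0,"ty": 0,"tz": -2,"roll": 0,"jaw": -1},
  {"tx": 0,"ty": 0,"tz": -2,"roll": 0,"jaw": -1},
  {"tx": 0,"ty": 0,"tz": 0,"roll": 0,"jaw": -1},
])

```text
time_s: 3.1
ee_pos: [0.439, -0.293, 0.0629]
orientation: [179.8, -0.1, 13.3]
ft_force: [0.8, 0.0, -2.9]
finger_gap: 0.434
finger_force: 60.4
```

```bash
python3 - <<'E'
from h import *
s=read_state();print(s["ee_pos"],s["orientation"],s["ft_force"],s["torque"])
c=camera("top")
cv2.imwrite("pics/lift.png",cv2.hconcat([cv2.resize(c["img"][150:260,290:400],(400,400),interpolation=2),cv2.resize(camera("side")["img"][120:200,290:370],(400,400),interpolation=2)]))
# nozzle points
Q=comp(c,(500,220,545,300),.02,.09);print(len(Q));i=np.argsort(-Q[:,0])[:12];print(np.round(Q[i]*1000).tolist())
E
```

```text
[ 0.43902975 -0.29302433  0.06286619] [ 1.79836793e+02 -1.08705650e-01  1.33142095e+01] [ 0.78617261  0.01968589 -2.92012571] [ 0.04165934 -0.03153934 -0.00302527]
130
[[545.0, -267.0, 63.0], [544.0, -264.0, 64.0], [544.0, -269.0, 67.0], [542.0, -264.0, 64.0], [541.0, -266.0, 69.0], [541.0, -268.0, 69.0], [541.0, -270.0, 71.0], [539.0, -266.0, 67.0], [538.0, -270.0, 71.0], [538.0, -268.0, 71.0], [536.0, -266.0, 68.0], [535.0, -272.0, 73.0]]
```

View pics/lift.png

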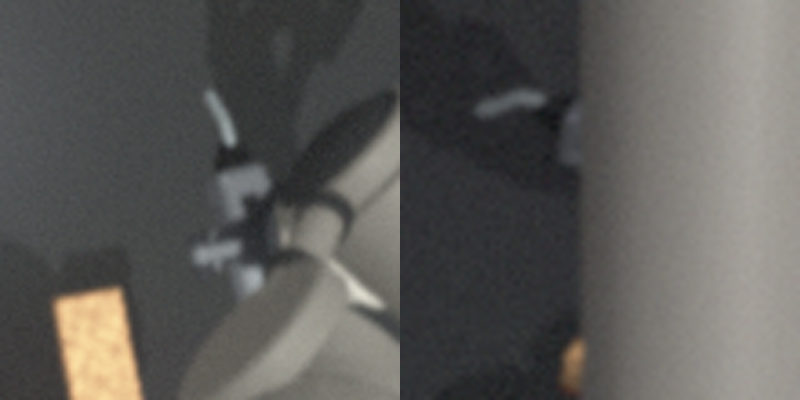

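The duster is held level with its nozzle at top-crop (212,92), still about 110 mm ahead of the TCP. Next I carry it to the aiming pose.

```bash
python3 -c "
from h import *
go(.4964,-.0793,.090,39.3)"
```

```text
pose [ 0.438  -0.2922  0.0611] [-1.7999e+02  1.0000e-02  1.3310e+01] roll -26.0 tx 18.0 ty -12.78 tz -2.89
```

>>> move_arm([
  {"tx": 0,"ty": 0,"tz": -1.5,"roll": -6,"jaw": -1},
  {"tx": 0,"ty": 0,"tz": -1.4,"roll": -7,"jaw": -1},
  {"tx": 0,"ty": 0,"tz": 0,"roll": -7,"jaw": -1},
  {"tx": 0,"ty": 0,"tz": 0,"roll": -6,"jaw": -1},
  {"tx": 2,"ty": -1.5,"tz": 0,"roll": 0,"jaw": -1},
  {"tx": 3,"ty": -2,"tz": 0,"roll": 0,"jaw": -1},
  {"tx": 3.5,"ty": -2.5,"tz": 0,"roll": 0,"jaw": -1},
  {"tx": 3.5,"ty": -2.5,"tz": 0,"roll": 0,"jaw": -1},
  {"tx": 3,"ty": -2.3,"tz": 0,"roll": 0,"jaw": -1},
  {"tx": 2,"ty": -1.5,"tz": 0,"roll": 0,"jaw": -1},
  {"tx": 1,"ty": -0.5,"tz": 0,"roll": 0,"jaw": -1},
  {"tx": 0,"ty": 0,"tz": 0,"roll": 0,"jaw": -1},
])

```text
time_s: 4.7
ee_pos: [0.4964, -0.0792, 0.0898]
orientation: [-180.0, 0.0, 39.4]
ft_force: [-1.0, 0.2, -3.0]
finger_gap: 0.431
finger_force: 60.4
```

```bash
python3 - <<'E'
from h import *
go(.5014,-.0751,.0565,39.3)
c=camera("top");d=camera("side");np.savez("t1.npz",**c);np.savez("s1.npz",**d)
cv2.imwrite("pics/aim.png",cv2.hconcat([cv2.resize(c["img"][120:240,200:320],(400,400),interpolation=2),cv2.resize(d["img"][130:230,200:300],(400,400),interpolation=2)]))
E
```

```text
pose [ 0.4964 -0.0792  0.0898] [-1.7997e+02  4.0000e-02  3.9370e+01] roll 0.1 tx 0.64 ty 0.0 tz 3.33
```

View pics/aim.png

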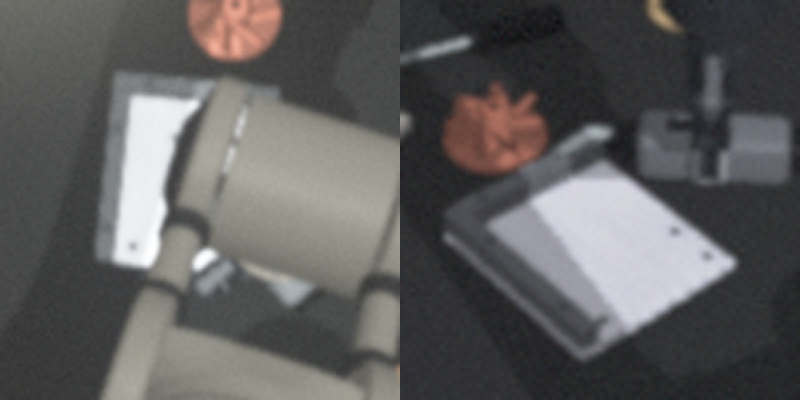

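The side crop shows the nozzle tip near (557,152), above the plate and short of the fence corner near (487,222). Lowering it, then checking against projection.

>>> move_arm([
  {"tx": 0.2,"ty": 0,"tz": 1,"roll": 0,"jaw": -1},
  {"tx": 0.2,"ty": 0,"tz": 1,"roll": 0,"jaw": -1},
  {"tx": 0.2,"ty": 0,"tz": 1,"roll": 0,"jaw": -1},
  {"tx": 0,"ty": 0,"tz": 0.3,"roll": 0,"jaw": -1},
  {"tx": 0,"ty": 0,"tz": 0,"roll": 0,"jaw": -1},
])

```text
time_s: 5.42
ee_pos: [0.5009, -0.0755, 0.0569]
orientation: [-180.0, 0.0, 39.3]
ft_force: [-0.4, 0.3, -1.6]
finger_gap: 0.434
finger_force: 60.4
```

```bash
cat >> h.py <<'E'
def proj(c,X):
    T=np.linalg.inv(c["world_from_camera"]);q=T[:3,:3]@np.array(X)+T[:3,3];K=c["K"]
    return np.array([K[0,0]*q[0]/-q[2]+K[0,2],K[1,1]*-q[1]/-q[2]+K[1,2]])
E
python3 - <<'E'
from h import *
s=read_state();p=s["ee_pos"];a=np.radians(s["orientation"][2]);print(p,s["orientation"])
d=camera("side");np.savez("s2.npz",**d)
noz=[p[0]+.110*np.cos(a),p[1]+.110*np.sin(a),p[2]-.0035];cor=[.628,.0285,.008];cor2=[.6255,.0300,.008]
im=cv2.resize(d["img"][130:230,200:300],(600,600),interpolation=2)
im2=im.copy()
for X,col in((noz,(0,0,255)),(cor,(0,255,0)),(cor2,(255,0,0))):
    u=(proj(d,X)-[200,130]+.5)*6;print(X,u);cv2.drawMarker(im,tuple(int(i) for i in u),col,0,20,1)
cv2.imwrite("pics/aim2.png",im)
E
```

```text
[ 0.50092241 -0.07545995  0.0569292 ] [-1.79969151e+02  2.73153842e-02  3.93160541e+01]
[np.float64(0.5860253056878469), np.float64(-0.005764200922664178), np.float64(0.05342920310872787)] [213.31662791 281.89363907]
[0.628, 0.0285, 0.008] [106.07850934 345.77615512]
[0.6255, 0.03, 0.008] [107.22482253 349.73607572]
```

View pics/aim2.png

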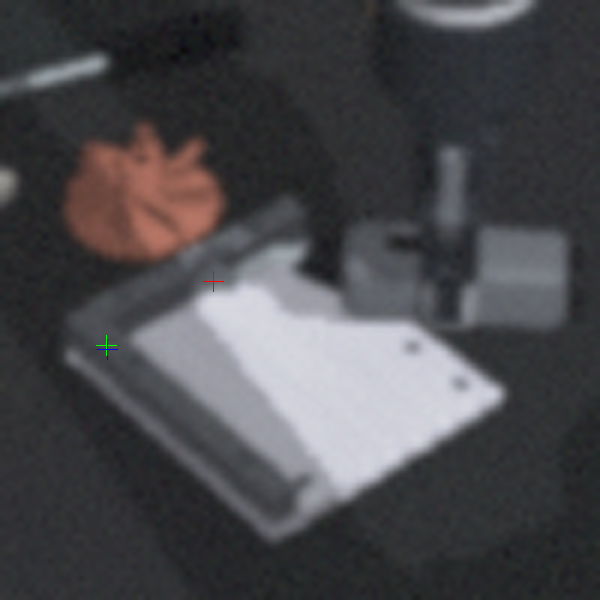

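The predicted nozzle outlet (213,282) matches the visible nozzle end, and the corner projects to (107,347), just behind the side fence as expected. Holding here.

>>> move_arm([
  {"tx": 0,"ty": 0,"tz": 0,"roll": 0,"jaw": -1},
  {"tx": 0,"ty": 0,"tz": 0,"roll": 0,"jaw": -1},
  {"tx": 0,"ty": 0,"tz": 0,"roll": 0,"jaw": -1},
  {"tx": 0,"ty": 0,"tz": 0,"roll": 0,"jaw": -1},
  {"tx": 0,"ty": 0,"tz": 0,"roll": 0,"jaw": -1},
  {"tx": 0,"ty": 0,"tz": 0,"roll": 0,"jaw": -1},
  {"tx": 0,"ty": 0,"tz": 0,"roll": 0,"jaw": -1},
  {"tx": 0,"ty": 0,"tz": 0,"roll": 0,"jaw": -1},
  {"tx": 0,"ty": 0,"tz": 0,"roll": 0,"jaw": -1},
  {"tx": 0,"ty": 0,"tz": 0,"roll": 0,"jaw": -1},
  {"tx": 0,"ty": 0,"tz": 0,"roll": 0,"jaw": -1},
  {"tx": 0,"ty": 0,"tz": 0,"roll": 0,"jaw": -1},
])

```text
time_s: 6.98
ee_pos: [0.5011, -0.0755, 0.0573]
orientation: [180.0, 0.0, 39.3]
ft_force: [0.2, 0.2, -2.0]
finger_gap: 0.436
finger_force: 60.4
```

>>> move_arm([
  {"tx": 0,"ty": 0,"tz": 0,"roll": 0,"jaw": -1},
  {"tx": 0,"ty": 0,"tz": 0,"roll": 0,"jaw": -1},
  {"tx": 0,"ty": 0,"tz": 0,"roll": 0,"jaw": -1},
  {"tx": 0,"ty": 0,"tz": 0,"roll": 0,"jaw": -1},
])

```text
time_s: 7.48
ee_pos: [0.5011, -0.0755, 0.0573]
orientation: [180.0, 0.0, 39.3]
ft_force: [0.2, -0.6, -1.7]
finger_gap: 0.434
finger_force: 60.4
```

```bash
python3 -c "
from h import *
go(.4388,-.2925,.09,13.3)
s=read_state();go(.4388,-.2925,.09,13.3)"
```

```text
pose [ 0.5011 -0.0755  0.0573] [179.99   0.    39.31] roll 26.0 tx -11.05 ty 19.68 tz -3.27
pose [ 0.5011 -0.0755  0.0573] [179.99   0.    39.31] roll 26.0 tx -11.05 ty 19.68 tz -3.27
```

>>> move_arm([
  {"tx": 0,"ty": 0,"tz": -1.5,"roll": 0,"jaw": -1},
  {"tx": 0,"ty": 0,"tz": -1.7,"roll": 6,"jaw": -1},
  {"tx": 0,"ty": 0,"tz": 0,"roll": 7,"jaw": -1},
  {"tx": 0,"ty": 0,"tz": 0,"roll": 7,"jaw": -1},
  {"tx": 0,"ty": 0,"tz": 0,"roll": 6,"jaw": -1},
  {"tx": -1.5,"ty": 2.7,"tz": 0,"roll": 0,"jaw": -1},
  {"tx": -2,"ty": 3.5,"tz": 0,"roll": 0,"jaw": -1},
  {"tx": -2.5,"ty": 4,"tz": 0,"roll": 0,"jaw": -1},
  {"tx": -2,"ty": 4,"tz": 0,"roll": 0,"jaw": -1},
  {"tx": -2,"ty": 3.5,"tz": 0,"roll": 0,"jaw": -1},
  {"tx": -1,"ty": 2,"tz": 0,"roll": 0,"jaw": -1},
  {"tx": 0,"ty": 0,"tz": 0,"roll": 0,"jaw": -1},
])

```text
time_s: 8.98
ee_pos: [0.4392, -0.2942, 0.0902]
orientation: [179.9, -0.0, 13.2]
ft_force: [0.6, 0.6, -2.4]
finger_gap: 0.433
finger_force: 60.6
```

```bash
python3 -c "
from h import *
go(.4389,-.2926,.0080,13.3)"
```

```text
pose [ 0.4392 -0.2942  0.0902] [ 1.7992e+02 -5.0000e-02  1.3160e+01] roll -0.1 tx 0.01 ty -0.17 tz 8.22
```

>>> move_arm([
  {"tx": 0,"ty": -0.15,"tz": 2,"roll": 0,"jaw": -1},
  {"tx": 0,"ty": 0,"tz": 2.5,"roll": 0,"jaw": -1},
  {"tx": 0,"ty": 0,"tz": 2,"roll": 0,"jaw": -1},
  {"tx": 0,"ty": 0,"tz": 1,"roll": 0,"jaw": -1},
  {"tx": 0,"ty": 0,"tz": 0.4,"roll": 0,"jaw": -1},
  {"tx": 0,"ty": 0,"tz": 0.2,"roll": 0,"jaw": -1},
  {"tx": 0,"ty": 0,"tz": 0.1,"roll": 0,"jaw": -1},
  {"tx": 0,"ty": 0,"tz": 0,"roll": 0,"jaw": -1},
])

```text
time_s: 9.98
ee_pos: [0.4392, -0.2912, 0.0077]
orientation: [180.0, -0.0, 13.3]
ft_force: [0.3, 0.3, -2.0]
finger_gap: 0.431
finger_force: 60.7
```

>>> move_arm([
  {"tx": 0,"ty": 0,"tz": 0.1,"roll": 0,"jaw": -1},
  {"tx": 0,"ty": 0,"tz": 0,"roll": 0,"jaw": -1},
])

```text
time_s: 10.22
ee_pos: [0.4392, -0.2913, 0.0073]
orientation: [179.9, -0.0, 13.3]
ft_force: [-2.1, 0.9, 5.1]
finger_gap: 0.43
finger_force: 61.7
```

Contact (+5 N), so I release and lift.

>>> move_arm([
  {"tx": 0,"ty": 0,"tz": 0,"roll": 0,"jaw": -0.1},
  {"tx": 0,"ty": 0,"tz": 0,"roll": 0,"jaw": 0.3},
  {"tx": 0,"ty": 0,"tz": 0,"roll": 0,"jaw": 1},
  {"tx": 0,"ty": 0,"tz": 0,"roll": 0,"jaw": 1},
  {"tx": 0,"ty": 0,"tz": 0,"roll": 0,"jaw": 1},
  {"tx": 0,"ty": 0,"tz": 0,"roll": 0,"jaw": 1},
  {"tx": 0,"ty": 0,"tz": -1.5,"roll": 0,"jaw": 1},
  {"tx": 0,"ty": 0,"tz": -3,"roll": 0,"jaw": 1},
  {"tx": 0,"ty": 0,"tz": -4,"roll": 0,"jaw": 1},
  {"tx": 0,"ty": 0,"tz": -3,"roll": 0,"jaw": 1},
  {"tx": 0,"ty": 0,"tz": -1,"roll": 0,"jaw": 1},
])

```text
time_s: 11.6
ee_pos: [0.4398, -0.2917, 0.134]
orientation: [179.8, -0.1, 13.3]
ft_force: [0.4, -0.1, 0.5]
finger_gap: 0.999
finger_force: 0.0
```

```bash
python3 -c "
from h import *
s=read_state();print(s['finger_gap'])
go(.4653,.3055,.12,28.5)"
```

```text
0.999442267214724
pose [ 0.4398 -0.2917  0.134 ] [ 1.7979e+02 -1.4000e-01  1.3310e+01] roll -15.2 tx 30.74 ty -51.27 tz 1.4
```

>>> move_arm([
  {"tx": 0,"ty": 0,"tz": 0,"roll": -8,"jaw": 1},
  {"tx": 0,"ty": 0,"tz": 0,"roll": -7.2,"jaw": 1},
  {"tx": 3,"ty": -5,"tz": 0,"roll": 0,"jaw": 1},
  {"tx": 3,"ty": -5,"tz": 0,"roll": 0,"jaw": 1},
  {"tx": 3,"ty": -5,"tz": 0,"roll": 0,"jaw": 1},
  {"tx": 3,"ty": -5,"tz": 0,"roll": 0,"jaw": 1},
  {"tx": 3,"ty": -5,"tz": 0,"roll": 0,"jaw": 1},
  {"tx": 3,"ty": -5,"tz": 0,"roll": 0,"jaw": 1},
  {"tx": 3,"ty": -5,"tz": 0,"roll": 0,"jaw": 1},
  {"tx": 3,"ty": -5,"tz": 0,"roll": 0,"jaw": 1},
  {"tx": 3,"ty": -5,"tz": 0,"roll": 0,"jaw": 1},
  {"tx": 3,"ty": -5,"tz": 0,"roll": 0,"jaw": 1},
])

```text
time_s: 13.1
ee_pos: [0.4634, 0.2933, 0.1307]
orientation: [180.0, 0.1, 28.5]
ft_force: [2.0, -0.5, 0.4]
finger_gap: 1.004
finger_force: 0.0
```

```bash
python3 - <<'E'
from h import *
go(.4653,.3055,.12,28.5);go(.4653,.3055,.03,28.5)
c=camera("top");np.savez("t3.npz",**c)
c0=np.load("top0.npz")
for n,k in(("before",c0),("after",c)):
    Q=comp(k,(490,240,560,370),.006,.045);rect(Q,n)
    Q=comp(k,(490,240,560,370),.03,.045);print(Q.mean(0))
E
```

```text
pose [0.4634 0.2933 0.1307] [1.7999e+02 6.0000e-02 2.8520e+01] roll 0.0 tx 0.75 ty -0.98 tz 1.07
pose [0.4634 0.2933 0.1307] [1.7999e+02 6.0000e-02 2.8520e+01] roll 0.0 tx 0.75 ty -0.98 tz 10.07
before 711 c [ 461.5 -285.6] size [170.9  43.1] ang 17.9 [[374.0, -291.0], [387.0, -332.0], [549.0, -280.0], [536.0, -239.0]] medz 0.0344
[ 0.43813052 -0.29228405  0.03511944]
after 708 c [ 463.  -285.6] size [170.3  38.1] ang 14.5 [[376.0, -288.0], [385.0, -325.0], [550.0, -283.0], [541.0, -246.0]] medz 0.0343
[ 0.43892611 -0.29110936  0.03519591]
```

The duster lies back within about 1.5 mm of where it was. Now the housing.

>>> move_arm([
  {"tx": 0.3,"ty": -0.4,"tz": 1,"roll": 0,"jaw": 1},
  {"tx": 0,"ty": 0,"tz": 1,"roll": 0,"jaw": 1},
  {"tx": 0,"ty": 0,"tz": 0,"roll": 0,"jaw": 1},
])

```text
time_s: 13.52
ee_pos: [0.4641, 0.2947, 0.1098]
orientation: [180.0, 0.2, 28.4]
ft_force: [-0.4, -0.9, 0.7]
finger_gap: 1.0
finger_force: 0.0
```

```bash
python3 -c "
from h import *
go(.4653,.3055,.029,28.5)"
```

```text
pose [0.4641 0.2947 0.1098] [180.     0.19  28.41] roll -0.1 tx 0.62 ty -0.89 tz 8.08
```

>>> move_arm([
  {"tx": 0.6,"ty": -0.9,"tz": 1,"roll": 0,"jaw": 1},
  {"tx": 0,"ty": 0,"tz": 2,"roll": 0,"jaw": 1},
  {"tx": 0,"ty": 0,"tz": 2.5,"roll": 0,"jaw": 1},
  {"tx": 0,"ty": 0,"tz": 1.8,"roll": 0,"jaw": 1},
  {"tx": 0,"ty": 0,"tz": 0.7,"roll": 0,"jaw": 1},
  {"tx": 0,"ty": 0,"tz": 0,"roll": 0,"jaw": 1},
])

```text
time_s: 14.28
ee_pos: [0.4658, 0.3071, 0.031]
orientation: [180.0, 0.0, 28.5]
ft_force: [0.6, -0.4, -0.0]
finger_gap: 0.996
finger_force: 0.0
```

```bash
python3 -c "
from h import *
go(.4653,.3055,.029,28.5)"
```

```text
pose [0.4658 0.3071 0.031 ] [1.800e+02 3.000e-02 2.849e+01] roll -0.0 tx -0.12 ty 0.12 tz 0.2
```

>>> move_arm([
  {"tx": 0,"ty": 0.1,"tz": 0.1,"roll": 0,"jaw": 0},
  {"tx": 0,"ty": 0,"tz": 0,"roll": 0,"jaw": -1},
  {"tx": 0,"ty": 0,"tz": 0,"roll": 0,"jaw": -1},
  {"tx": 0,"ty": 0,"tz": 0,"roll": 0,"jaw": -1},
  {"tx": 0,"ty": 0,"tz": 0,"roll": 0,"jaw": -1},
  {"tx": 0,"ty": 0,"tz": 0,"roll": 0,"jaw": -1},
  {"tx": 0,"ty": 0,"tz": 0,"roll": 0,"jaw": -1},
], squeeze=100)

```text
time_s: 15.15
ee_pos: [0.4667, 0.3066, 0.031]
orientation: [180.0, -0.1, 28.5]
ft_force: [-0.3, 0.1, 6.0]
finger_gap: 0.385
finger_force: 100.2
```

>>> move_arm([
  {"tx": 0,"ty": 0,"tz": -0.5,"roll": 0,"jaw": -1},
  {"tx": 0,"ty": 0,"tz": -1.5,"roll": 0,"jaw": -1},
  {"tx": 0,"ty": 0,"tz": -2.5,"roll": 0,"jaw": -1},
  {"tx": 0,"ty": 0,"tz": -2,"roll": 8,"jaw": -1},
  {"tx": 0,"ty": 0,"tz": 0,"roll": 9,"jaw": -1},
  {"tx": 0,"ty": 0,"tz": 0,"roll": 9,"jaw": -1},
  {"tx": 0,"ty": 0,"tz": 0,"roll": 8.2,"jaw": -1},
  {"tx": 0,"ty": 0,"tz": 0,"roll": 0,"jaw": -1},
])

```text
time_s: 16.15
ee_pos: [0.4661, 0.3063, 0.0958]
orientation: [180.0, -0.0, -5.6]
ft_force: [0.8, 0.4, -2.9]
finger_gap: 0.383
finger_force: 99.4
```

```bash
python3 -c "
from h import *
print(read_state()['torque'],read_state()['ft_force'])
go(.5766,-.0048,.09,-5.7)"
```

```text
[-0.00357066  0.01474158  0.00824314] [ 0.78008004  0.43480125 -2.90814172]
pose [0.4661 0.3063 0.0958] [180.    -0.    -5.62] roll 0.1 tx 14.08 ty 29.86 tz 0.58
```

>>> move_arm([
  {"tx": 1,"ty": 2,"tz": 0,"roll": 0,"jaw": -1},
  {"tx": 1.9,"ty": 4,"tz": 0,"roll": 0,"jaw": -1},
  {"tx": 1.9,"ty": 4,"tz": 0,"roll": 0,"jaw": -1},
  {"tx": 1.9,"ty": 4,"tz": 0,"roll": 0,"jaw": -1},
  {"tx": 1.9,"ty": 4,"tz": 0,"roll": 0,"jaw": -1},
  {"tx": 1.9,"ty": 4,"tz": 0,"roll": 0,"jaw": -1},
  {"tx": 1.9,"ty": 4,"tz": 0,"roll": 0,"jaw": -1},
  {"tx": 1.1,"ty": 2.5,"tz": 0,"roll": 0,"jaw": -1},
  {"tx": 0.6,"ty": 1.3,"tz": 0,"roll": 0,"jaw": -1},
  {"tx": 0,"ty": 0,"tz": 0,"roll": 0,"jaw": -1},
  {"tx": 0,"ty": 0,"tz": 0,"roll": 0,"jaw": -1},
])

```text
time_s: 17.52
ee_pos: [0.5765, -0.0031, 0.0953]
orientation: [-180.0, 0.0, -5.6]
ft_force: [-0.8, 0.4, -3.4]
finger_gap: 0.384
finger_force: 100.0
```

```bash
python3 - <<'E'
from h import *
go(.5766,-.0048,.040,-5.7)
d=camera("side");np.savez("s4.npz",**d)
cv2.imwrite("pics/over.png",cv2.resize(d["img"][110:230,200:320],(600,600),interpolation=2))
E
```

```text
pose [ 0.5765 -0.0031  0.0953] [-1.7998e+02  4.0000e-02 -5.6000e+00] roll 0.1 tx 0.03 ty 0.17 tz 5.53
```

View pics/over.png

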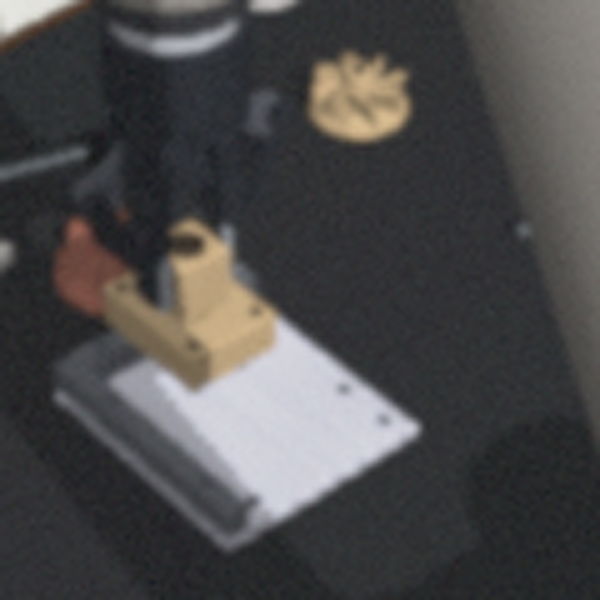

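The housing is held upright above the plate at (190,310), edges parallel to the fences. Lowering with an extra 1–2 mm of clearance from the side fence.

>>> move_arm([
  {"tx": 0,"ty": 0.2,"tz": 2,"roll": 0.1,"jaw": -1},
  {"tx": 0,"ty": 0,"tz": 2,"roll": 0,"jaw": -1},
  {"tx": 0,"ty": 0,"tz": 1,"roll": 0,"jaw": -1},
  {"tx": 0,"ty": 0,"tz": 0.4,"roll": 0,"jaw": -1},
  {"tx": 0,"ty": 0,"tz": 0,"roll": 0,"jaw": -1},
])

```text
time_s: 18.2
ee_pos: [0.5769, -0.0059, 0.0415]
orientation: [180.0, -0.0, -5.8]
ft_force: [0.8, -0.1, -3.3]
finger_gap: 0.385
finger_force: 100.0
```

>>> move_arm([
  {"tx": 0,"ty": 0,"tz": 0.1,"roll": 0,"jaw": -1},
  {"tx": 0,"ty": 0,"tz": 0,"roll": 0,"jaw": -1},
])

```text
time_s: 18.45
ee_pos: [0.577, -0.0063, 0.0407]
orientation: [180.0, -0.0, -5.8]
ft_force: [0.2, -0.7, -3.2]
finger_gap: 0.386
finger_force: 100.0
```

>>> move_arm([
  {"tx": 0,"ty": 0,"tz": 0.1,"roll": 0,"jaw": -1},
  {"tx": 0,"ty": 0,"tz": 0,"roll": 0,"jaw": -1},
])

```text
time_s: 18.7
ee_pos: [0.5767, -0.0062, 0.0393]
orientation: [180.0, -0.0, -5.8]
ft_force: [-0.7, -0.1, -2.9]
finger_gap: 0.386
finger_force: 100.0
```

>>> move_arm([
  {"tx": 0,"ty": 0,"tz": 0.05,"roll": 0,"jaw": -1},
  {"tx": 0,"ty": 0,"tz": 0,"roll": 0,"jaw": -1},
])

```text
time_s: 18.95
ee_pos: [0.5768, -0.0062, 0.039]
orientation: [180.0, -0.0, -5.8]
ft_force: [-0.8, 1.0, -0.1]
finger_gap: 0.383
finger_force: 100.5
```

>>> move_arm([
  {"tx": 0,"ty": 0,"tz": 0.05,"roll": 0,"jaw": -1},
  {"tx": 0.2,"ty": 0,"tz": 0,"roll": 0,"jaw": -1},
  {"tx": 0.2,"ty": 0,"tz": 0,"roll": 0,"jaw": -1},
  {"tx": 0.1,"ty": 0,"tz": 0,"roll": 0,"jaw": -1},
  {"tx": 0,"ty": 0,"tz": 0,"roll": 0,"jaw": -1},
])

```text
time_s: 19.58
ee_pos: [0.582, -0.0067, 0.039]
orientation: [180.0, -0.1, -5.8]
ft_force: [-1.8, 0.9, 5.5]
finger_gap: 0.377
finger_force: 101.1
```

>>> move_arm([
  {"tx": 0.1,"ty": 0,"tz": 0,"roll": 0,"jaw": -1},
  {"tx": 0.1,"ty": 0,"tz": 0,"roll": 0,"jaw": -1},
  {"tx": 0,"ty": 0,"tz": 0,"roll": 0,"jaw": -1},
])

```text
time_s: 19.95
ee_pos: [0.584, -0.0069, 0.039]
orientation: [180.0, -0.1, -5.8]
ft_force: [-2.8, 0.9, 5.5]
finger_gap: 0.383
finger_force: 101.1
```

>>> move_arm([
  {"tx": 0.1,"ty": 0,"tz": 0,"roll": 0,"jaw": -1},
  {"tx": 0.1,"ty": 0,"tz": 0,"roll": 0,"jaw": -1},
  {"tx": 0,"ty": 0,"tz": 0,"roll": 0,"jaw": -1},
])

```text
time_s: 20.32
ee_pos: [0.586, -0.0071, 0.039]
orientation: [180.0, -0.1, -5.8]
ft_force: [-2.6, 0.3, 5.0]
finger_gap: 0.385
finger_force: 101.1
```

>>> move_arm([
  {"tx": 0.1,"ty": -0.3,"tz": 0,"roll": 0,"jaw": -1},
  {"tx": 0,"ty": -0.2,"tz": 0,"roll": 0,"jaw": -1},
  {"tx": 0,"ty": 0,"tz": 0,"roll": 0,"jaw": -1},
])

```text
time_s: 20.7
ee_pos: [0.5865, -0.0031, 0.039]
orientation: [179.9, 0.1, -5.8]
ft_force: [-6.0, -4.3, 7.9]
finger_gap: 0.385
finger_force: 101.3
```

>>> move_arm([
  {"tx": 0,"ty": -0.2,"tz": 0,"roll": 0,"jaw": -1},
  {"tx": 0,"ty": -0.2,"tz": 0,"roll": 0,"jaw": -1},
  {"tx": 0,"ty": 0,"tz": 0,"roll": 0,"jaw": -1},
])

```text
time_s: 21.08
ee_pos: [0.5869, 0.0008, 0.039]
orientation: [179.9, 0.1, -5.8]
ft_force: [-6.3, -3.9, 7.8]
finger_gap: 0.384
finger_force: 101.3
```

>>> move_arm([
  {"tx": 0,"ty": -0.2,"tz": 0,"roll": 0,"jaw": -1},
  {"tx": 0,"ty": 0,"tz": 0,"roll": 0,"jaw": -1},
])

```text
time_s: 21.32
ee_pos: [0.5871, 0.0024, 0.039]
orientation: [179.9, 0.1, -5.8]
ft_force: [-6.0, -6.4, 8.3]
finger_gap: 0.38
finger_force: 101.3
```

>>> move_arm([
  {"tx": 0.1,"ty": -0.1,"tz": 0,"roll": 0,"jaw": -1},
  {"tx": 0,"ty": 0,"tz": 0,"roll": 0,"jaw": -1},
  {"tx": 0,"ty": 0,"tz": 0,"roll": 0,"jaw": -1},
])

```text
time_s: 21.7
ee_pos: [0.5872, 0.0025, 0.0391]
orientation: [179.8, 0.2, -5.7]
ft_force: [-11.4, -9.4, 11.2]
finger_gap: 0.386
finger_force: 101.8
```

```bash
python3 -c "
from h import *
s=read_state();print(s['ee_pos'],s['orientation'],s['ft_force'],s['torque'])"
```

```text
[0.58715781 0.00245118 0.03910594] [179.79874413   0.18861074  -5.74106793] [-11.38932126  -9.38321142  11.24827159] [-1.5786523   1.58523594  0.21811682]
```

>>> move_arm([
  {"tx": 0.1,"ty": -0.1,"tz": 0,"roll": -0.2,"jaw": -1},
  {"tx": 0,"ty": 0,"tz": 0,"roll": 0,"jaw": -1},
  {"tx": 0,"ty": 0,"tz": 0,"roll": 0,"jaw": -1},
], squeeze=115)

```text
time_s: 22.08
ee_pos: [0.5873, 0.0026, 0.0392]
orientation: [179.7, 0.3, -5.6]
ft_force: [-15.1, -12.7, 14.5]
finger_gap: 0.378
finger_force: 112.8
```

```bash
python3 -c "
from h import *
s=read_state();print(s['ee_pos'],s['orientation'],s['ft_force'],s['torque'])"
```

```text
[0.58727232 0.00256211 0.03922274] [179.73534161   0.30649727  -5.55615143] [-15.11182425 -12.74011357  14.46897039] [-2.24666649  2.18398982  0.05016118]
```

>>> move_arm([
  {"tx": 0.1,"ty": -0.1,"tz": 0,"roll": 0,"jaw": -1},
  {"tx": 0.1,"ty": -0.1,"tz": 0,"roll": 0,"jaw": -1},
  {"tx": 0,"ty": -0.1,"tz": 0,"roll": 0,"jaw": -1},
  {"tx": 0,"ty": 0,"tz": 0,"roll": 0,"jaw": -1},
])

```text
time_s: 22.58
ee_pos: [0.5873, 0.0028, 0.0394]
orientation: [179.5, 0.6, -5.5]
ft_force: [-25.0, -23.4, 21.1]
finger_gap: 0.383
finger_force: 113.9
```

```bash
python3 -c "
from h import *
s=read_state();print(s['ee_pos'],s['orientation'],s['ft_force'],s['torque'])"
```

```text
[0.58734065 0.00278377 0.03935382] [179.50566125   0.57178304  -5.52482827] [-24.96936493 -23.43334761  21.0557121 ] [-4.12116335  3.44416498  0.12965287]
```

>>> move_arm([
  {"tx": 0.12,"ty": -0.03,"tz": 0.05,"roll": 0,"jaw": -1},
  {"tx": 0,"ty": 0,"tz": 0,"roll": 0,"jaw": -1},
  {"tx": 0,"ty": 0,"tz": 0,"roll": 0,"jaw": -1},
])

```text
time_s: 22.95
ee_pos: [0.5874, 0.0028, 0.0394]
orientation: [179.5, 0.7, -5.5]
ft_force: [-30.5, -24.4, 28.5]
finger_gap: 0.379
finger_force: 115.0
```

```bash
python3 - <<'E'
from h import *
s=read_state();print(s['ee_pos'],s['orientation'],s['ft_force'],s['torque'])
d=camera("side");np.savez("s5.npz",**d)
cv2.imwrite("pics/press.png",cv2.resize(d["img"][130:210,200:280],(600,600),interpolation=2))
E
```

```text
[0.58735847 0.0028029  0.03935884] [179.4838444    0.70813285  -5.52850525] [-30.54855028 -24.38497723  28.49580089] [-4.25171831  4.28512653  0.08635872]
```

View pics/press.png

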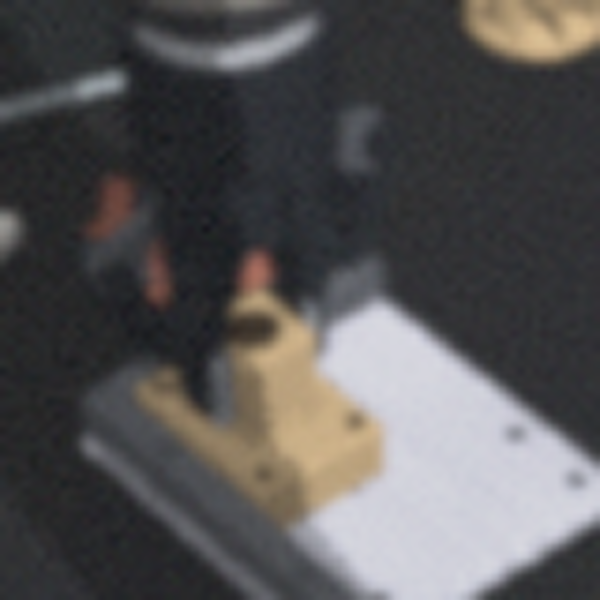

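The picture shows the flange seated along the side fence (left, about (220,440)) and the back fence (upper left, about (140,385)), standing flat on the plate. The push is about 28 N on the back fence and 27 N on the side fence. Handing in.

```bash
python3 -c "
from h import *
print(sign_off())"
```

```text
the job is handed in; nothing more can be done
None
```

The job is done and handed in at about 23 s of the 72 s allowed: the nozzle was held on the corner for about 2 s, the duster was laid back within about 1.5 mm, and the housing is still gripped and pressed into the corner with about 28 N towards the back fence and 27 N towards the side fence, the tool leaning about 0.7° under the push.

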